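# Clamp the opened phone in its repair jig with the draw latch

## Task

Clamp the opened phone in the repair jig: swing the latch's steel loop over and hook its crossbar behind the leaning lip of the keeper, then push the red lever over, past centre and fully down, so that the sprung jaw is drawn up tight against the phone. Do not press on the phone with the gripper or lift it out of the jig, and leave the screwdriver, tweezers and solder spool beside the jig where they lie.

Things in the scene. Friction and masses are not known exactly. Their poses are not given: they have to be found in the camera images.
- jig: grey base plate 160x190x12 mm, fixed to the bench; origin at the centre of its underside, z up. In its frame everything lies at z above the bench. A phone lies on it between two low aluminium jaws (tops at z = 28); the latch lane runs along the jig's x axis at y = -65, beside the phone, and nothing in the lane within 45 mm either side of it rises above z = 30 except the latch itself (steel tower 8 mm wide at x = -30, and keeper 14 mm wide)
- lever_pivot (a point): lever axis at the top of the tower, jig frame (-30, -65, 55) mm; axis along the jig's y; point axes are the jig's
- lever (a joint): angle of the red lever, rad, range 0 to 2.5: 0 = lever lying flat, pointing along the jig's -x (latch closed, stop); 1.57 = upright; more = leaning over towards the keeper at the jig's +x. Stiff hinge (0.035 N m friction): it stays where it is left. With the loop hooked it gets harder from about 0.9 on, passes centre at about 0.3 and then snaps down to 0
- lever_grip (a point): centre of the lever's handle 52 mm from its axis; handle is a red plate 20 mm wide (along the jig's y), 5 mm thick, ending 63 mm from the axis. Site x points from the handle's end to the axis, z out of the face that is on top when closed
- loop (a joint): angle of the loop against the lever, rad, -0.4 to 3.2, growing as the loop rises: slope of the loop above the jig's +x direction = joint loop - joint lever + 0.10. Stiff hinge (0.014 N m): the loop does not fall, it stays where it is put and must be pressed down
- loop_pin (a point): hinge of the loop on the lever, 20 mm from the lever axis; at lever angle q it stands, seen from lever_pivot, at elevation (198 deg - q) measured from the jig's +x towards up; it goes round with the lever, so pulling the loop swings the lever too
- loop_grip (a point): point midway between the loop's two side straps, 40 mm from loop_pin and 22 mm short of the crossbar. The loop is 30 mm wide over its straps (along the jig's y); straps 4 mm thick, 9 mm high. Site x points along the loop towards the crossbar, z is the loop's upper side. Here a gripper can straddle both straps from above
- loop_bar (a point): centre of the loop's round crossbar (6 mm thick, along the jig's y), 62.3 mm from loop_pin
- keeper_seat (a point): where the centre of the crossbar lies when hooked, jig frame z = 55; point axes are the jig's. The keeper's lip stands on the -x side of it, 5 mm thick, leaning 30 deg over the seat: its top edge is 9 mm above the seat and 2 mm beyond it in +x, so the bar's centre must come down at least 5 mm on the +x side of the seat (8 mm is good) and be drawn back under it. A flat ledge below carries the bar, from the lip to 12 mm on the +x side. The seat moves with the carriage
- carriage (a joint): slide of the sliding jaw with its keeper, m, 0 to 0.026, growing towards the jig's +x (open); 2.5 N friction, so it follows when a hooked loop is drawn back. Its pad meets the phone at about 0.0055 and the closed latch holds it at about 0.003
- pad: black rubber pad, 70x10 mm, on the sliding jaw; sprung, 5 N per mm, up to 6 mm
- phone: opened phone with green board, 68x138x10 mm, lying loose on the jig plate, long side along the jig's y; origin at the centre of its underside, 12 mm above the bench
- screwdriver: small blue screwdriver, 14x137x15 mm, lying on the bench beside the jig; bystander
- tweezers: bent dark tweezers, 22x118x9 mm, lying on the bench beside the jig; bystander
- spool: solder spool, 62 mm across, 46 mm high, standing on the bench beside the jig; bystander
Mind the look-alikes: they are no part of the job. What is shaped like the phone but yellow is not meant.

How it is judged:
On the way:
1. the loop's crossbar is down behind the keeper's lip (less than 6 mm above the seat, at most 10 mm behind it) while the lever is still up (over 0.6 rad) (z of loop_bar in the frame of keeper_seat below 0.006 m and x of loop_bar in the frame of keeper_seat between -0.003 and 0.01 m and value of joint lever above 0.6 rad), for 0.2 s.
At the end, for the whole second after the job is handed in: The lever is fully down past centre (within 0.08 rad of its stop), the crossbar lies hooked in the keeper (within 4 mm of the seat), the carriage is drawn in below 4.5 mm, the pad presses the phone with more than 6 N, and the phone lies flat (within 0.1 rad) and still (value of joint lever below 0.08 rad and distance between loop_bar and keeper_seat below 0.004 m and value of joint carriage below 0.0045 m and contact force between pad and phone above 6 N and angle between phone's own z axis and vertical below 0.1 rad and linear speed of phone below 0.02 m/s); the robot touches nothing.
It fails at once if the gripper presses on the phone (over 5 N) (contact force between any of the fingers, the arm and phone above 5 N).
It fails at once if the phone is lifted out of the jig (over 10 mm) (z of phone in the frame of jig above 0.022 m).
It fails at once if the screwdriver is moved over 20 mm (distance of screwdriver from where it was at the start of the episode above 0.02 m).
It fails at once if the tweezers are moved over 20 mm (distance of tweezers from where it was at the start of the episode above 0.02 m).
It fails at once if the spool is moved over 20 mm (distance of spool from where it was at the start of the episode above 0.02 m).
It also fails if it takes over 48 s, if anything falls off the work surface, if the arm or the gripper's body presses on something with over 40 N, if the wrist force passes 120 N, or if a joint passes its speed limit or range.

## Robot

A 6-joint arm with a two-finger parallel gripper is mounted at the origin on a cart in front of the work surface, level with it; the furniture and walls round the work are solid. World frame = base frame: x ahead of the robot, y to its left, z up, the work surface at z = 0. Lengths are in m, angles in rad, forces in N, time in s.
With the tool pointing down it reaches from about 0.25 to 0.725 m from the base axis. Payload 4 kg.
Tool frame: the origin (TCP) lies at the very end of the fingers, on their centre line; the grasp point (between the pads) lies 19 mm behind it; z points along the fingers, y is the line along which they close (so a half turn about z gives the same grasp; the last joint's range is limited). The gripper opens to 85 mm and grips with 20 to 120 N. Pads are 22 mm wide; open, the fingers measure 114 mm over their backs; the gripper's body (76 mm by 85 mm) begins 54 mm behind the grasp point. The pads swing forward as they close: fully open they stand 13 mm farther back than shut.
Start: joints at [0, 0.241, 0.005, 1.335, 0, 1.571], TCP at [0.5, -0, 0.231] pointing down, gripper open.
Joint ranges: [-2.72, 2.72], [-1.05, 1.87], [-1.09, 1.28], [-1.99, 2.15], [-1.42, 1.44], [-3.14, 3.14]. Speed limits (rad/s): [2.79, 2.79, 3.14, 3.14, 3.14, 3.14].

## Interface

Orientations are given as a unit quaternion [x, y, z, w].
In Python, from workcell import bot, vision, workorder, boxes_of gives the robot as it stands.
- The arm moves only by the tool send_rows, never from a script. Its argument "motion" is text: rows parted by semicolons, each of 5 numbers parted by spaces: the closure, from -1 (fully open) to 1 (shut), so that 0 is half open, then the shift along the tool's x, y, z in cm, then the turn about the tool's z in rad. In form: claw x y z twist; .... A call has 1 to 5 rows; each row is the pose to reach, as a shift and turn from the pose commanded when the call began, along the tool's axes at that moment; what a row does not reach only later rows make up. A row lasts 1/10 s, in which the tool goes at most 50 mm and 8.59 degrees, less where a joint would pass 70% of its speed; a pose out of reach is approached as far as the arm can. A call with a gripper value outside its range is refused whole. The fingers move at their own pace and stop on an object; the grip force is fixed at half the most. Time passes only in rows, so rows that repeat a pose let the fingers close. It gives the time, the measured TCP pose, the force, the opening and the grip force at its end, in the units of the state.
- bot.get_obs(): the state, without advancing time (a new reading comes with each control period).
- vision.camera(name): name is "scene" or "side" or "wrist"; returns the picture (480x640x3 uint8, red, green, blue); there is no depth.
- vision.camera_model(name): a dict with "fov_y" (degrees; the focal length in pixels is half the picture's height over the tangent of half this angle, whatever the lens; pixels are square), "cx", "cy" (the principal point, pixels), "world_from_camera" (4x4, takes a point from camera to world coordinates); the wrist camera has in their place "hand_eye" (4x4, takes a point from camera to tool coordinates, whose origin is the TCP and whose axes are the flange's). Camera axes: x right, y down, z forward; pixel columns grow to the right and rows downward; lengths in m; the calibration is good to about 2 mm. A picture is of the moment at which its call begins: read the wrist's pose just before it. camera_model takes no time and is no camera call.
- workorder.job_done(): hands the job in; it is judged then, once.
Trained networks look in the newest picture that a camera, given by its name, has taken for a name from the list of things; names that differ only in an ending like _2 or _b are one class to them, and where a whole thing is asked for, a point or a joint stands for the part that bears it (a point fixed in the world has none). Each returns a list of dicts, best first, with "conf" (0 to 1); they miss things now and then, are a little off and sometimes report something else, mostly with a low value. They report only what shows in the picture. A call takes as long as a camera call. They do not tell look-alikes from the thing itself.
- boxes_of(camera, target): "rect" ([centre column, centre row, width, height] in pixels, round what is visible of it).
The state is a dict: "clock": time; "joint_pos": joint angles; "joint_vel": joint speeds; "tau": joint torques, N m; "eef_pos": TCP position; "tool_rot": TCP orientation; "ft_force": force on the tool from outside, world axes, zero at the start; "ft_torque": the same for the moment, N m; "grip_width": finger opening in m; "grasp_force": force on a finger pad.
Only numpy, scipy, OpenCV 4.12 (cv2) and the standard library are available. Lean on these libraries where they do the work, as an engineer would, in place of code of your own. Each camera call takes 0.05 s, during which the arm holds its last target. There are 200 camera calls.

## Working session

There is one attempt and no reset: what is moved stays moved. The work goes in short steps, Python scripts to look and compute and a tool call to move; the robot and the scene stay as the last step left them, time stands still between calls to the robot, and variables do not carry over. Pictures are saved under pics/ and viewed, at most 10 in all, crops included, and the job is handed in when it is done.

Besides the shell and the picture viewer there is one more tool, called after "Request:" as name(argument=value, ...), one argument or row to a line, values as JSON. send_rows: Moves the arm, as the interface text tells. Its arguments: {"type":"object","properties":{"motion":{"type":"string"}},"required":["motion"]}

```bash
mkdir -p pics; ls; python3 - <<'E'
from workcell import bot, vision, boxes_of
import cv2,json
o=bot.get_obs();print(o['clock'],o['eef_pos'],o['tool_rot'],o['grip_width'])
for n in ["scene","side"]:
    cv2.imwrite(f"pics/{n}0.png",vision.camera(n)[:,:,::-1])
    m=vision.camera_model(n);print(n,m)
    for t in ["jig","lever","loop","phone","keeper_seat","pad","screwdriver","tweezers","spool"]:
        try:print(t,[(b['conf'],[int(x) for x in b['rect']]) for b in boxes_of(n,t)][:3])
        except Exception as e:print(t,e)
print(vision.camera_model("wrist"))
E
```

```text
pics
0.0 [ 4.99360928e-01 -2.44001040e-05  2.30408767e-01] [ 0.70712394  0.70708884 -0.00074683 -0.00073822] 0.08550179287676947
scene {'fov_y': 55.35574869985545, 'cx': 313.9401273208347, 'cy': 244.06373217474584, 'world_from_camera': array([[-0.69815541, -0.29647954,  0.65167393, -0.00485626],
       [-0.71590274,  0.29912933, -0.63087631,  0.60036306],
       [-0.00789287, -0.90698486, -0.42108927,  0.42409707],
       [ 0.        ,  0.        ,  0.        ,  1.        ]])}
jig [(0.94, [364, 229, 109, 78])]
lever [(0.7, [396, 207, 26, 37])]
loop [(0.53, [395, 203, 29, 33])]
phone [(0.62, [351, 244, 63, 25]), (0.62, [215, 328, 98, 47])]
keeper_seat [(0.96, [352, 227, 68, 33])]
pad [(0.4, [391, 206, 16, 29])]
screwdriver [(0.7, [425, 231, 53, 9]), (0.22, [353, 225, 68, 31])]
tweezers [(0.79, [311, 257, 38, 19])]
spool [(0.93, [271, 263, 29, 33])]
side {'fov_y': 54.059106884781286, 'cx': 326.1173939324306, 'cy': 237.0505525734364, 'world_from_camera': array([[ 0.95863421, -0.17883205,  0.22144873,  0.36650677],
       [-0.28460943, -0.59064877,  0.75507053, -0.57147691],
       [-0.0
[... 338 characters left out ...]
r_seat [(0.87, [392, 320, 37, 79])]
pad [(0.66, [387, 311, 9, 24]), (0.58, [358, 315, 38, 34]), (0.19, [356, 320, 39, 46])]
screwdriver [(0.64, [363, 429, 13, 78])]
tweezers [(0.67, [355, 317, 44, 36]), (0.66, [357, 272, 64, 10])]
spool [(0.63, [349, 232, 29, 37])]
{'fov_y': 68.99074104668249, 'cx': 323.26003396495946, 'cy': 242.36217177979296, 'hand_eye': array([[-1.95027625e-05, -9.65427848e-01, -2.60670423e-01,
         6.53107842e-02],
       [ 9.99999873e-01,  1.12618600e-04, -4.91915772e-04,
        -8.34534262e-05],
       [ 5.04265523e-04, -2.60670399e-01,  9.65427723e-01,
        -1.41102232e-01],
       [ 0.00000000e+00,  0.00000000e+00,  0.00000000e+00,
         1.00000000e+00]])}
```

```bash
python3 - <<'E'
import cv2,numpy as np
a=cv2.imread("pics/scene0.png")[170:300,240:460];b=cv2.imread("pics/side0.png")[170:480,250:450]
cv2.imwrite("pics/a.png",cv2.resize(a,None,fx=3.6,fy=3.6,interpolation=2))
cv2.imwrite("pics/b.png",cv2.resize(b[50:],None,fx=2.3,fy=2.3,interpolation=2))
E
```

```text
(no output)
```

View pics/a.png

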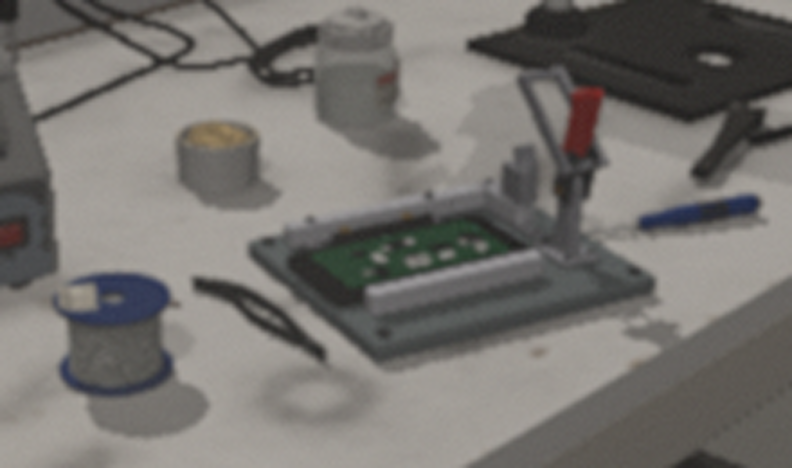

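View pics/b.png

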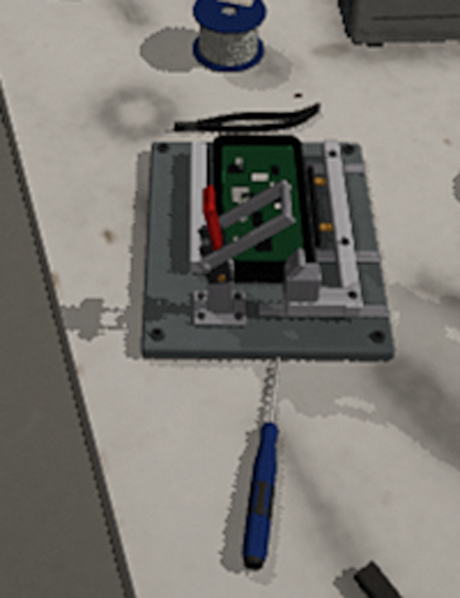

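```bash
cat > h.py <<'E'
import numpy as np
from workcell import bot, vision, boxes_of
from scipy.spatial.transform import Rotation as R
def cam(n,obs=None):
    m=vision.camera_model(n);f=240/np.tan(np.radians(m['fov_y']/2))
    if n=="wrist":
        T=np.eye(4);T[:3,:3]=R.from_quat(obs['tool_rot']).as_matrix();T[:3,3]=obs['eef_pos'];W=T@m['hand_eye']
    else: W=m['world_from_camera']
    return f,m['cx'],m['cy'],W
def ray(c,uv):
    f,cx,cy,W=c;d=W[:3,:3]@np.array([(uv[0]-cx)/f,(uv[1]-cy)/f,1]);return W[:3,3],d
def onz(c,uv,z):
    o,d=ray(c,uv);return o+d*(z-o[2])/d[2]
def proj(c,P):
    f,cx,cy,W=c;p=(np.atleast_2d(P)-W[:3,3])@W[:3,:3];return p[:,:2]/p[:,2:]*f+[cx,cy]
def tri(c1,u1,c2,u2):
    o1,d1=ray(c1,u1);o2,d2=ray(c2,u2)
    s=np.linalg.lstsq(np.c_[d1,-d2],o2-o1,rcond=None)[0];a=o1+d1*s[0];b=o2+d2*s[1]
    return (a+b)/2,np.linalg.norm(a-b)
E
python3 - <<'E'
from h import *
import cv2
c=cam("side")
for p in [(152,143),(358,143),(393,357),(143,355),(162,148),(348,149),(157,334),(378,336)]:
    print(onz(c,(250+p[0]/2.3,220+p[1]/2.3),.012).round(4))
s=cam("scene")
for n,p,q in [("red end",(210,187),(588,90)),("red base",(215,248),(575,155)),("bar far end",(285,185),(560,68)),("bar near end",(290,215),(522,77)),("red c",(212,215),(582,122))]:
    print(n,tri(c,(250+p[0]/2.3,220+p[1]/2.3),s,(240+q[0]/3.6,170+q[1]/3.6)))
E
```

```text
[0.5182 0.0097 0.012 ]
[ 0.6684 -0.0356  0.012 ]
[ 0.6101 -0.2187  0.012 ]
[ 0.4615 -0.1726  0.012 ]
[0.524  0.0023 0.012 ]
[ 0.6585 -0.0394  0.012 ]
[ 0.4742 -0.1599  0.012 ]
[ 0.6078 -0.2017  0.012 ]
red end (array([ 0.50912059, -0.14969339,  0.12127433]), np.float64(0.0057353175365652586))
red base (array([ 0.51414916, -0.15498314,  0.07638622]), np.float64(0.0023367190280150696))
bar far end (array([ 0.54616839, -0.16765509,  0.12477109]), np.float64(0.014394252062745102))
bar near end (array([ 0.55951565, -0.16597753,  0.10794456]), np.float64(0.010973854495286052))
red c (array([ 0.51119048, -0.15137016,  0.10007681]), np.float64(0.002775068775356913))
```

The jig is at about (0.565, -0.104) m, yaw about -17°. Two things could be taken for the phone: the one with the green board in the jig at scene (351,244), and the decoy at (215,328). The red lever at scene (402,204) is the only one. Next I move above the latch with the tool's y axis along the jig's y.

Request:
send_rows(
  motion="-0.2 -3 1 -1 -0.14; -0.2 -7 2 -2 -0.28; -0.2 -11 3 -2 -0.42; -0.2 -15 3 -2 -0.56; -0.2 -16 3 -2 -0.70",
)

```text
clock: 1.5
eef_pos: [0.53, -0.1637, 0.251]
tool_rot: [0.421, 0.907, -0.001, 0.0]
ft_force: [0.3, 0.3, 0.5]
grip_width: 0.0512
grasp_force: 0.0
```

Request:
send_rows(
  motion="-0.2 0 0 0 -0.14; -0.2 0 0 0 -0.28; -0.2 0 0 0 -0.42; -0.2 0 0 0 -0.574; -0.2 0 0 0 -0.574",
)

```text
clock: 2.0
eef_pos: [0.53, -0.1601, 0.2512]
tool_rot: [0.148, 0.989, 0.0, -0.0]
ft_force: [-0.1, -0.8, -0.1]
grip_width: 0.0511
grasp_force: 0.0
```

```bash
python3 - <<'E'
from h import *
import cv2,pickle
o=bot.get_obs();im=vision.camera("wrist");pickle.dump(o,open("o1.pkl","wb"))
print(o['clock'],o['eef_pos'],R.from_quat(o['tool_rot']).as_matrix().round(3),o['joint_pos'].round(2))
cv2.imwrite("pics/w1.png",im[:,:,::-1])
E
```

```text
2.0 [ 0.52997818 -0.16006678  0.25121855] [[-0.956  0.293 -0.   ]
 [ 0.293  0.956  0.   ]
 [ 0.    -0.    -1.   ]] [-0.29  0.34  0.19  1.42 -0.    0.  ]
```

View pics/w1.png

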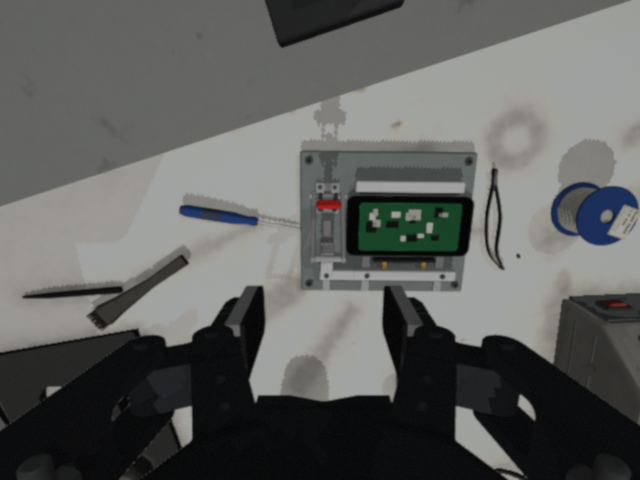

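The wrist picture shows the jig aligned with the image: lever at (328,205), latch lane along column ~328, phone with the green board at (410,225).

```bash
python3 - <<'E'
from h import *
import cv2,pickle
o=pickle.load(open("o1.pkl","rb"));c=cam("wrist",o)
for p in [(301,151),(476,152),(462,290),(301,290)]: print(onz(c,p,.012).round(4))
im=cv2.imread("pics/w1.png")[140:300,280:490]
cv2.imwrite("pics/w1c.png",cv2.resize(im,None,fx=3.75,fy=3.75,interpolation=2))
E
```

```text
[ 0.4628 -0.1645  0.012 ]
[0.5178 0.0116 0.012 ]
[ 0.6679 -0.0328  0.012 ]
[ 0.6126 -0.2131  0.012 ]
```

View pics/w1c.png

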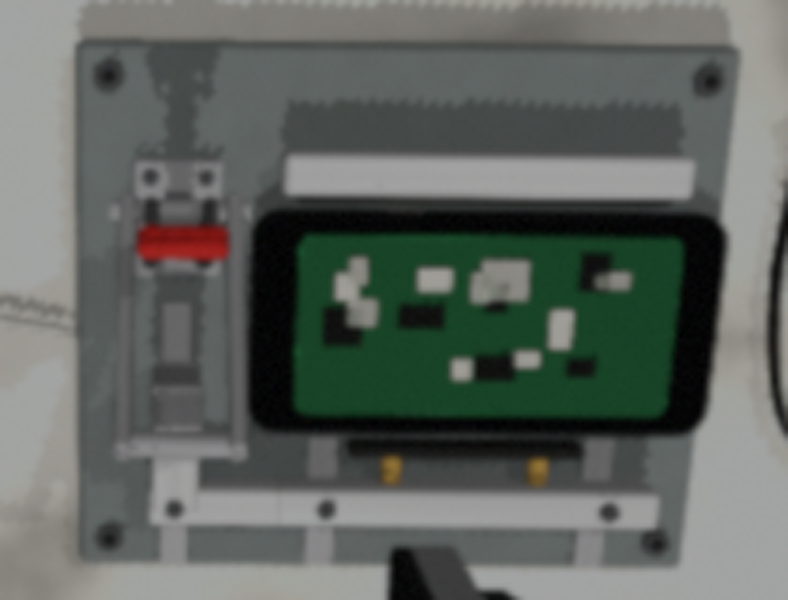

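```bash
python3 - <<'E'
from h import *
import pickle
from scipy.optimize import least_squares
o=pickle.load(open("o1.pkl","rb"));c=cam("wrist",o);f=lambda p:np.array((280+p[0]/3.75,140+p[1]/3.75))
Q=np.array([[-80,-95],[-80,95],[80,95],[80,-95]])/1e3
W=np.array([onz(c,f(p),.012)[:2] for p in [(78,43),(738,48),(680,563),(78,562)]])
sd=cam("side");S=np.array([onz(sd,(250+p[0]/2.3,220+p[1]/2.3),.012)[:2] for p in [(143,355),(152,143),(358,143),(393,357)]])
def fit(P):
    r=least_squares(lambda v:(Q@np.array([[np.cos(v[2]),-np.sin(v[2])],[np.sin(v[2]),np.cos(v[2])]]).T+v[:2]-P).ravel(),[.56,-.1,-.3]);return r.x,np.abs(r.fun).max()
print(fit(W),fit(S))
v=fit(W)[0];np.save("jig.npy",v)
Rj=np.array([[np.cos(v[2]),-np.sin(v[2])],[np.sin(v[2]),np.cos(v[2])]])
J=lambda P:np.r_[(P[:2]-v[:2])@Rj,P[2]]*1e3
for n,p,z in [("bar",(181,448),.116),("red top",(183,232),.117),("lip edge",(177,362),.064),("lip bright top",(177,303),.045),("ledge end",(177,427),.052),("carr screw",(174,509),.028),("strapL",(123,330),.095),("strapR",(238,330),.095)]: print(n,J(onz(c,f(p),z)).round(1))
# bar/red/keeper from two views
s=cam("scene")
for n,p,q in [("bar",(181,448),(541,72)),("redend",(183,232),(588,90)),("lipTop",(177,362),(522,148))]:
    P,e=tri(c,f(p),s,(240+q[0]/3.6,170+q[1]/3.6));print(n,J(P).round(1),e)
for n,p,q in [("bar",(181,448),(288,200)),("redend",(183,232),(210,190)),("lipTop",(177,362),(302,252))]:
    P,e=tri(c,f(p),sd,(250+q[0]/2.3,220+q[1]/2.3));print(n,J(P).round(1),e)
E
```

```text
(array([ 0.56556647, -0.099879  , -0.30359049]), np.float64(0.0024843021373859298)) (array([ 0.56456211, -0.10428963, -0.30164046]), np.float64(0.002631783584552738))
bar [  7.4 -64.3 116. ]
red top [-40.8 -64.4 117. ]
lip edge [  0.9 -64.7  64. ]
lip bright top [-10.8 -64.6  45. ]
ledge end [ 22.1 -64.3  52. ]
carr screw [ 54.8 -64.6  28. ]
strapL [-14.5 -77.7  95. ]
strapR [-14.7 -51.   95. ]
bar [  6.  -65.4 117.4] 0.002852703750672148
redend [-41.6 -64.8 120.2] 0.0008892563835423732
lipTop [  3.  -60.9  69.6] 0.01028618562511869
bar [  8.7 -64.2 113.5] 0.0009114926629444813
redend [-39.2 -64.2 121.1] 0.0043354946870903755
lipTop [ 11.3 -63.3  62.8] 0.019798808017071737
```

```bash
python3 - <<'E'
from h import *
import pickle,cv2
o=pickle.load(open("o1.pkl","rb"));c=cam("wrist",o);f=lambda p:np.array((280+p[0]/3.75,140+p[1]/3.75))
v=np.load("jig.npy");Rj=np.array([[np.cos(v[2]),-np.sin(v[2])],[np.sin(v[2]),np.cos(v[2])]])
J=lambda P:np.r_[(P[:2]-v[:2])@Rj,P[2]]*1e3
W=lambda x,y,z:np.r_[Rj@np.array([x,y])/1e3+v[:2],z/1e3]
for n,p,z in [("phone -x",(480,210),.022),("phone +x",(480,432),.022),("pad -x",(480,441),.024),("pad +x",(480,458),.024),("jaw -",(480,490),.028),("jaw +",(480,527),.028),("fix jaw",(480,197),.028)]: print(n,J(onz(c,f(p),z)).round(1))
sd=cam("side");s=cam("scene")
for x in (0,10,20,30):
    for z in (35,64):print(x,z,((proj(sd,W(x,-65,z))-[250,220])*2.3).round(),((proj(s,W(x,-65,z))-[240,170])*3.6).round(),((proj(c,W(x,-65,z))-[280,140])*3.75).round())
a=cv2.imread("pics/side0.png")[305:370,340:420];b=cv2.imread("pics/scene0.png")[180:245,360:440]
cv2.imwrite("pics/k.png",np.hstack([cv2.resize(q,(400,325),interpolation=2) for q in(a,b)]))
E
```

```text
phone -x [-33.4  21.2  22. ]
phone +x [32.3 25.8 22. ]
pad -x [34.4 25.5 24. ]
pad +x [39.7 25.8 24. ]
jaw - [48.3 25.5 28. ]
jaw + [59.9 26.3 28. ]
fix jaw [-37.8  19.5  28. ]
0 35 [[266. 287.]] [[535. 204.]] [[175. 334.]]
0 64 [[269. 257.]] [[538. 159.]] [[176. 359.]]
10 35 [[282. 287.]] [[526. 198.]] [[174. 368.]]
10 64 [[285. 257.]] [[529. 154.]] [[175. 396.]]
20 35 [[298. 287.]] [[517. 192.]] [[174. 402.]]
20 64 [[301. 257.]] [[519. 149.]] [[175. 433.]]
30 35 [[314. 287.]] [[507. 187.]] [[174. 436.]]
30 64 [[317. 257.]] [[510. 143.]] [[175. 469.]]
```

View pics/k.png

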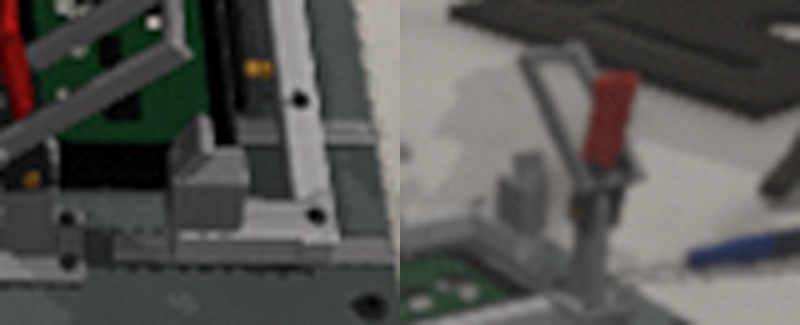

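```bash
python3 - <<'E'
from h import *
v=np.load("jig.npy");Rj=np.array([[np.cos(v[2]),-np.sin(v[2])],[np.sin(v[2]),np.cos(v[2])]])
J=lambda P:np.r_[(P[:2]-v[:2])@Rj,P[2]]*1e3
sd=cam("side");s=cam("scene")
g=lambda p:(340+p[0]/5,305+p[1]/5)
h=lambda p:(360+(p[0]-400)/5,180+p[1]/5)
for n,p,z in [("ledge fr near",(245,182),.052),("ledge far right",(247,152),.052),("front left top",(174,182),.052),("lip top L",(200,115),.064),("lip top R",(212,122),.064)]: print(n,J(onz(sd,g(p),z)).round(1))
for n,p,z in [("lip top r",(543,155),.064),("lip top l",(515,155),.064),("ledge left",(500,180),.052)]: print(n,J(onz(s,h(p),z)).round(1))
E
```

```text
ledge fr near [ 31.9 -72.4  52. ]
ledge far right [ 33.4 -61.4  52. ]
front left top [ 11.7 -72.6  52. ]
lip top L [ 19.3 -58.1  64. ]
lip top R [ 22.6 -60.6  64. ]
lip top r [ 16.9 -74.4  64. ]
lip top l [ 22.7 -63.6  64. ]
ledge left [ 25.9 -58.6  52. ]
```

The two views agree: lever q≈1.40, loop slope ≈43°, seat at jig x≈20 (carriage≈10 mm), lane y≈-64.5. Plan:
- Push the lever to about 1.9.
- Press the bar down behind the lip.
- Grip the straps and draw back.
- Push the lever over.

Request:
send_rows(
  motion="1 4.5 0.35 0 0.006; 1 5.4 0.35 4 0.006; 1 5.4 0.35 8.5 0.006; 1 5.4 0.35 13 0.006; 1 5.4 0.35 15.3 0.006",
)

```text
clock: 2.55
eef_pos: [0.4768, -0.14, 0.0949]
tool_rot: [0.152, 0.988, 0.0, -0.003]
ft_force: [-0.2, -0.2, -0.3]
grip_width: -0.0001
grasp_force: 0.0
```

```bash
cat >> h.py <<'E'
try:
    v=np.load("jig.npy");Rj=np.array([[np.cos(v[2]),-np.sin(v[2])],[np.sin(v[2]),np.cos(v[2])]])
except Exception: pass
J=lambda P:np.r_[(np.array(P[:2])-v[:2])@Rj,P[2]]*1e3
W=lambda x,y,z:np.r_[Rj@np.array([x,y])/1e3+v[:2],z/1e3]
def st():
    o=bot.get_obs();fr=o['ft_force'];print(o['clock'],"tcp jig",J(o['eef_pos']).round(1),"F jig",(np.r_[fr[:2]@Rj,fr[2]]).round(1),"w",o['grip_width'].round(4))
E
python3 -c "from h import *;st()"
```

```text
Traceback (most recent call last):
  File "h.py", line 26, in st
    o=bot.get_obs();fr=o['ft_force'];print(o['clock'],"tcp jig",J(o['eef_pos']).round(1),"F jig",(np.r_[fr[:2]@Rj,fr[2]]).round(1),"w",o['grip_width'].round(4))
                                                                                                                                       ^^^^^^^^^^^^^^^^^^^^^
AttributeError: 'float' object has no attribute 'round'
```

Request:
send_rows(
  motion="1 -1.2 0 0 0; 1 -2.2 0 0 0; 1 -3.0 0 0 0; 1 -3.7 0 0 0; 1 -4.3 0 0 0",
)

```text
clock: 3.05
eef_pos: [0.5214, -0.154, 0.0989]
tool_rot: [0.151, 0.989, -0.0, 0.001]
ft_force: [-1.3, 0.3, 0.6]
grip_width: 0.0001
grasp_force: 0.3
```

```bash
sed -i "s/o\['grip_width'\].round(4)/round(o['grip_width'],4)/" h.py; python3 - <<'E'
from h import *
import cv2
st();a=vision.camera("side")[290:370,310:430,::-1];b=vision.camera("scene")[170:250,350:470,::-1]
cv2.imwrite("pics/p1.png",np.vstack([cv2.resize(np.ascontiguousarray(q),(420,280),interpolation=2) for q in(a,b)]))
E
```

```text
3.05 tcp jig [-26.  -64.8  98.9] F jig [-1.3 -0.1  0.6] w 0.0001
```

View pics/p1.png

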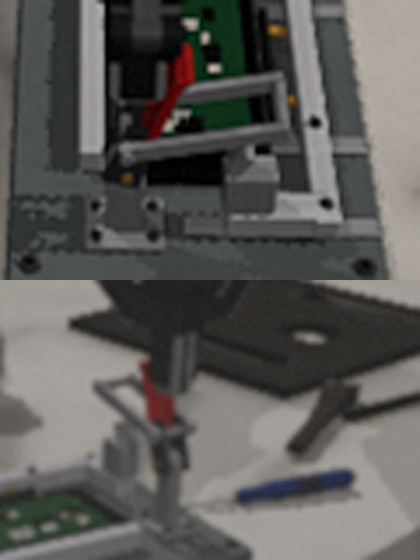

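The lever leans at about 1.95 and the loop slopes about 11° with its bar above the keeper (side crop (285,105)). Next I move over the bar and press it down.

Request:
send_rows(
  motion="1 1 0.03 -0.5 0; 1 0.8 0.03 -4 0; 1 -3 0.03 -4 0; 1 -6.3 0.03 -3 0; 1 -6.3 0.03 0.3 0",
)

```text
clock: 3.65
eef_pos: [0.5876, -0.1743, 0.1002]
tool_rot: [0.151, 0.989, -0.001, 0.007]
ft_force: [-0.3, -0.3, -0.3]
grip_width: -0.0001
grasp_force: 0.0
```

Request:
send_rows(
  motion="1 0 0 1 0; 1 0 0 1.8 0; 1 0 0 2.5 0; 1 0 0 3.1 0; 1 0 0 3.5 0",
)

```text
clock: 4.15
eef_pos: [0.5806, -0.1722, 0.0607]
tool_rot: [0.151, 0.989, -0.0, 0.0]
ft_force: [0.4, -0.2, 0.5]
grip_width: 0.0004
grasp_force: 0.1
```

```bash
python3 - <<'E'
from h import *
import cv2
st();a=vision.camera("side")[290:370,310:430,::-1];b=vision.camera("scene")[170:250,350:470,::-1]
cv2.imwrite("pics/p2.png",np.vstack([cv2.resize(np.ascontiguousarray(q),(420,280),interpolation=2) for q in(a,b)]))
E
```

```text
4.15 tcp jig [ 36.  -64.5  60.7] F jig [ 0.5 -0.1  0.5] w 0.0004
```

View pics/p2.png

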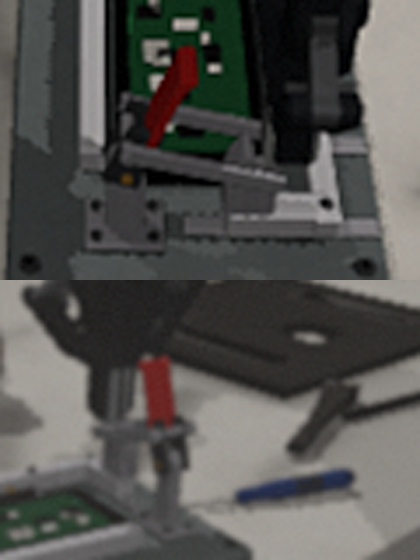

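Request:
send_rows(
  motion="1 0 0 0.15 0; 1 0 0 0.3 0; 1 0 0 0.3 0",
)

```text
clock: 4.55
eef_pos: [0.581, -0.1723, 0.0579]
tool_rot: [0.151, 0.989, -0.0, 0.001]
ft_force: [-0.7, 0.0, 2.1]
grip_width: -0.0001
grasp_force: 0.9
```

```bash
python3 -c "from h import *;st()"
```

```text
4.55 tcp jig [ 36.4 -64.5  57.9] F jig [-0.7 -0.2  2.1] w -0.0001
```

Request:
send_rows(
  motion="1 0 0 -2 0; -0.2 0 0 -4 0; -0.2 2.1 0 -4 0; -0.2 2.1 0 -4 0; -0.2 2.1 0 -2 0",
)

```text
clock: 5.05
eef_pos: [0.563, -0.1666, 0.08]
tool_rot: [0.151, 0.989, -0.0, 0.003]
ft_force: [1.7, -0.9, -0.5]
grip_width: 0.0515
grasp_force: 0.0
```

Request:
send_rows(
  motion="-0.2 0 0 1.5 0; -0.2 0 0 2.9 0; -0.2 0 0 2.9 0; 1 0 0 2.9 0; 1 0 0 2.9 0",
)

```text
clock: 5.55
eef_pos: [0.5613, -0.166, 0.0491]
tool_rot: [0.151, 0.989, 0.0, 0.001]
ft_force: [0.3, -0.1, -1.1]
grip_width: 0.0282
grasp_force: 59.2
```

```bash
python3 - <<'E'
from h import *
import cv2
st();a=vision.camera("side")[290:370,310:430,::-1];b=vision.camera("scene")[170:250,350:470,::-1]
cv2.imwrite("pics/p3.png",np.vstack([cv2.resize(np.ascontiguousarray(q),(420,280),interpolation=2) for q in(a,b)]))
E
```

```text
5.55 tcp jig [ 15.7 -64.4  49.1] F jig [ 0.3  0.  -1.1] w 0.0282
```

View pics/p3.png

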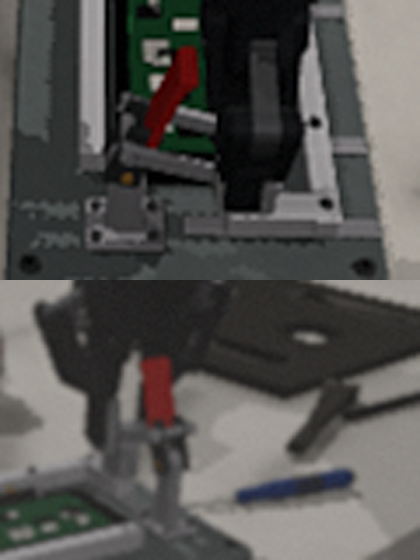

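Request:
send_rows(
  motion="1 0.3 0 0.03 0; 1 0.6 0 0.05 0; 1 0.9 0 0.05 0; 1 1.1 0 0.05 0; 1 1.1 0 0.05 0",
)

```text
clock: 6.15
eef_pos: [0.5527, -0.1633, 0.0484]
tool_rot: [0.151, 0.989, -0.0, 0.003]
ft_force: [6.6, -1.5, -6.4]
grip_width: 0.0281
grasp_force: 59.9
```

```bash
python3 -c "from h import *;st()"
```

```text
6.15 tcp jig [  6.7 -64.4  48.4] F jig [ 6.7  0.6 -6.4] w 0.0281
```

Request:
send_rows(
  motion="-0.2 0 0 0 0; -0.2 0 0 0 0; -0.2 0 0 0 0; -0.2 -0.5 0 -4 0; -0.2 -0.5 0 -8 0",
)

```text
clock: 6.65
eef_pos: [0.5532, -0.1637, 0.127]
tool_rot: [0.151, 0.989, 0.0, -0.003]
ft_force: [0.7, -0.1, 0.8]
grip_width: 0.0509
grasp_force: 0.0
```

```bash
python3 - <<'E'
from h import *
import cv2
st();a=vision.camera("side")[290:370,310:430,::-1];b=vision.camera("scene")[170:250,350:470,::-1]
cv2.imwrite("pics/p4.png",np.vstack([cv2.resize(np.ascontiguousarray(q),(420,280),interpolation=2) for q in(a,b)]))
E
```

```text
6.65 tcp jig [  7.3 -64.6 127. ] F jig [0.7 0.1 0.8] w 0.0509
```

View pics/p4.png

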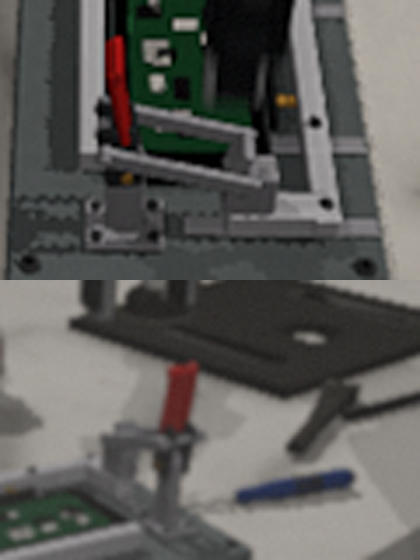

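The bar is hooked behind the lip (side crop (262,180)) and the lever is near upright. Now I push it over with closed fingers.

Request:
send_rows(
  motion="1 0 0 0 0; 1 0 0 0 0; 1 0 0 0 0; 1 2.2 0 1 0; 1 2.2 0 2.1 0",
)

```text
clock: 7.25
eef_pos: [0.531, -0.1567, 0.1052]
tool_rot: [0.151, 0.989, 0.0, -0.002]
ft_force: [-0.1, 0.9, -0.2]
grip_width: -0.0001
grasp_force: 0.0
```

Request:
send_rows(
  motion="1 1.0 0 0 0; 1 2.1 0 0 0; 1 2.6 0 0.2 0; 1 3.1 0 0.4 0; 1 3.1 0 0.4 0",
)

```text
clock: 7.75
eef_pos: [0.5039, -0.1482, 0.1026]
tool_rot: [0.151, 0.989, 0.0, -0.0]
ft_force: [0.2, 1.1, -0.3]
grip_width: 0.0002
grasp_force: 0.0
```

```bash
python3 -c "from h import *;st()"
```

```text
7.75 tcp jig [-44.4 -64.6 102.6] F jig [-0.2  1.1 -0.3] w 0.0002
```

Request:
send_rows(
  motion="1 0.5 0 0.3 0; 1 0.9 0 0.7 0; 1 1.25 0 1.1 0; 1 1.6 0 1.5 0; 1 1.6 0 1.5 0",
)

```text
clock: 8.25
eef_pos: [0.4879, -0.1432, 0.087]
tool_rot: [0.151, 0.989, 0.0, -0.001]
ft_force: [-0.2, -0.7, 0.5]
grip_width: 0.0002
grasp_force: 0.0
```

```bash
python3 - <<'E'
from h import *
import cv2
st();a=vision.camera("side")[290:370,310:430,::-1];b=vision.camera("scene")[170:250,350:470,::-1]
cv2.imwrite("pics/p5.png",np.vstack([cv2.resize(np.ascontiguousarray(q),(420,280),interpolation=2) for q in(a,b)]))
hs=cv2.cvtColor(np.ascontiguousarray(a),cv2.COLOR_BGR2HSV);m=((hs[...,0]<8)|(hs[...,0]>172))&(hs[...,1]>150)&(hs[...,2]>60)
y,x=np.where(m);print(len(x),x.min()+310 if len(x) else 0,x.max()+310 if len(x) else 0,y.min()+290 if len(x) else 0,y.max()+290 if len(x) else 0)
sd=cam("side")
for q in (0,.3,.6,.8,1.,1.4): print(q,proj(sd,[W(-30-r*np.cos(q),-65,55+r*np.sin(q)) for r in (41,63)]).round().tolist())
E
```

```text
8.25 tcp jig [-61.2 -64.6  87. ] F jig [ 0.  -0.8  0.5] w 0.0002
206 310 335 312 334
0 [[317.0, 335.0], [302.0, 335.0]]
0.3 [[318.0, 330.0], [303.0, 327.0]]
0.6 [[322.0, 325.0], [309.0, 318.0]]
0.8 [[326.0, 322.0], [314.0, 314.0]]
1.0 [[330.0, 319.0], [321.0, 310.0]]
1.4 [[341.0, 316.0], [339.0, 305.0]]
```

Request:
send_rows(
  motion="1 0.35 0 0.5 0; 1 0.6 0 0.9 0; 1 0.8 0 1.4 0; 1 0.95 0 1.9 0; 1 0.95 0 1.9 0",
)

```text
clock: 8.85
eef_pos: [0.4785, -0.1403, 0.0676]
tool_rot: [0.151, 0.989, 0.0, -0.001]
ft_force: [-0.1, 0.1, -0.5]
grip_width: 0.0002
grasp_force: 0.0
```

```bash
python3 -c "from h import *;st()"
```

```text
8.85 tcp jig [-71.  -64.6  67.6] F jig [-0.1  0.  -0.5] w 0.0002
```

Request:
send_rows(
  motion="1 0.1 0 0.5 0; 1 0.1 0 1.0 0; 1 0.1 0 1.25 0; 1 0.1 0 1.25 0",
)

```text
clock: 9.25
eef_pos: [0.4789, -0.1404, 0.0595]
tool_rot: [0.151, 0.989, -0.0, 0.001]
ft_force: [-9.7, 2.8, 25.7]
grip_width: 0.0001
grasp_force: 12.9
```

```bash
python3 -c "from h import *;st()"
```

```text
9.25 tcp jig [-70.6 -64.6  59.5] F jig [-10.1  -0.3  25.7] w 0.0001
```

Request:
send_rows(
  motion="1 0 0 -3 0; 1 0 0 -8 0; 1 0 0 -13 0; 1 2 0 -17 0; 1 2 0 -17 0",
)

```text
clock: 9.75
eef_pos: [0.4618, -0.135, 0.2324]
tool_rot: [0.151, 0.989, -0.001, 0.005]
ft_force: [0.1, -0.3, -0.4]
grip_width: 0.0002
grasp_force: 0.0
```

```bash
python3 - <<'E'
from h import *
import cv2
o=bot.get_obs();st();c=cam("wrist",o);w=vision.camera("wrist");sd=vision.camera("side");s=vision.camera("scene")
p=proj(c,W(-20,-65,55))[0];print(p)
x0=int(np.clip(p[0]-50,0,540));y0=int(np.clip(p[1]-50,0,380));print(x0,y0)
r=lambda q:cv2.resize(np.ascontiguousarray(q[:,:,::-1]),(400,300),interpolation=2)
cv2.imwrite("pics/p6.png",np.vstack([np.hstack([r(sd[290:365,300:400]),r(s[180:255,360:460])]),np.hstack([r(w[y0:y0+75,x0:x0+100]),r(w[y0:y0+150,x0:x0+200])])]))
C=cam("side")
print("lever0",((proj(C,[W(-71,-65,57.5),W(-93,-65,57.5)])-[300,290])*4).round())
for cc in (0,3,6,9): print("bar@c",cc,((proj(C,W(10+cc,-65,55))-[300,290])*4).round(),((proj(c,W(10+cc,-65,55))-[x0,y0])*4).round())
E
```

```text
9.75 tcp jig [-88.5 -64.5 232.4] F jig [ 0.2 -0.2 -0.4] w 0.0002
[323.23693154 287.93870821]
273 237
lever0 [[ 68. 177.]
 [  7. 176.]]
bar@c 0 [[294. 183.]] [[201. 315.]]
bar@c 3 [[302. 183.]] [[201. 325.]]
bar@c 6 [[310. 184.]] [[201. 336.]]
bar@c 9 [[319. 184.]] [[201. 347.]]
```

View pics/p6.png

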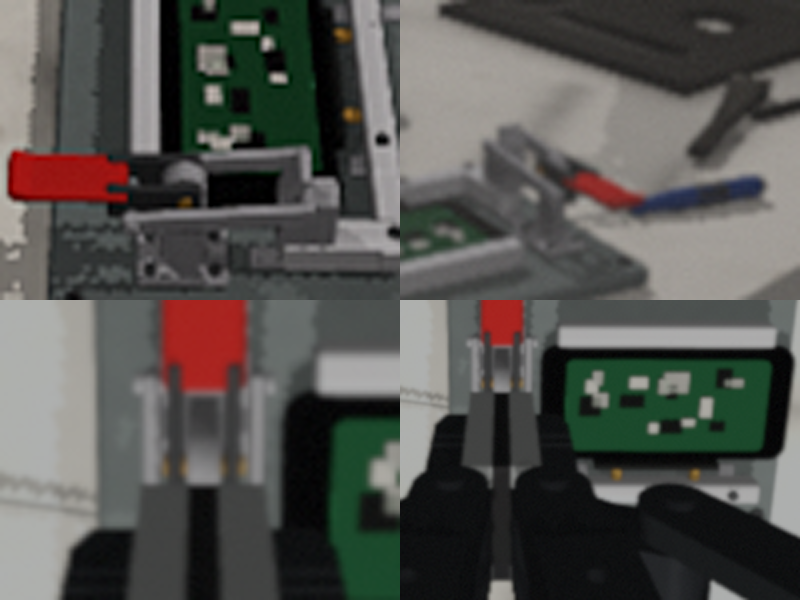

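The last picture shows the lever flat (end at side crop (10,176), predicted (7,176) for closed), the crossbar in the keeper and the pad at the phone. One numeric check of the lever angle before handing in.

```bash
python3 - <<'E'
from h import *
import cv2
im=vision.camera("side");hs=cv2.cvtColor(im,cv2.COLOR_RGB2HSV)
m=(((hs[...,0]<8)|(hs[...,0]>172))&(hs[...,1]>130)&(hs[...,2]>60)).astype(np.uint8);m[:,:295]=0;m[:,345:]=0;m[:315]=0;m[345:]=0
y,x=np.where(m)
for a in (x.min()+3,x.max()-6): print(a,y[x==a].min(),y[x==a].max())
C=cam("side")
for q in (0,.05,.1,.2):
    f=lambda r,s,t:proj(C,W(-30-r*np.cos(q)+t*np.sin(q),-65+s,55+r*np.sin(q)+t*np.cos(q)))[0].round(1)
    print(q,"far top",f(60,10,2.5),f(45,10,2.5),"near bottom",f(60,-10,-2.5),f(45,-10,-2.5))
E
```

```text
305 328 339
325 328 340
0 far top [304.1 328.7] [314.4 328.8] near bottom [303.5 341.9] [314. 342.]
0.05 far top [304.1 327.3] [314.5 327.8] near bottom [303.4 340.5] [313.9 340.9]
0.1 far top [304.3 325.9] [314.7 326.7] near bottom [303.4 339.1] [313.9 339.9]
0.2 far top [305.  323.2] [315.3 324.7] near bottom [303.7 336.3] [314.1 337.8]
```

```bash
python3 -c "
from workcell import workorder;print(workorder.job_done())"
```

```text
the job is handed in; nothing more can be done
None
```

I've handed the job in with the latch closed: the pictures show the crossbar hooked in the keeper, the red lever flat at its stop (within about 0.04 rad) and the pad against the phone. I couldn't measure the pad force directly, and the hand-in returned no verdict.

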